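# Click a tint cartridge into the dosing dock

### The job

Pick up the white tint cartridge and slide it foot-down into the well of the grey dosing dock, then press it gently down past the sprung ball until it clicks and is fully home, held by the ball. Keep hold of it or keep pressing until then, do not force it once it has reached the bottom, then let go of it, and leave the can, the cup and the jar where they stand.

Things in the scene. Friction and masses are not known exactly. Their poses are not given: they have to be found in the camera images.
- cart_mid (a point): tint cartridge: white block 30 (its x) x 44 (y) x 120 mm tall (z up), 0.22 kg, standing on the bench; alike when turned half round. Point: its centre, 60 mm above the foot. Lowest 6 mm taper in by 4 mm a side. Groove 11 mm wide, 4.4 mm deep across both narrow (+y, -y) sides, middle 32 mm above the foot. Broad sides (+x, -x) flat: grip them 100 to 108 mm above the foot to stay clear of the dock.
- dock: dosing dock: fixed grey metal block 75 (x) x 96 (y) x 90 mm (z up), with a 10 mm plunger housing on its +y side. Origin: centre of its underside, on the bench. The ball and the well's floor are one carriage clamped at an unmeasured height that differs from dock to dock, so how deep home is must be felt. The floor is a thin rubber pad, 20 N per mm, hard after 1.5 mm. A push of more than 20 N harms the dock.
- dock_mouth (a point): middle of the mouth of the dock's vertical well, 90 mm above the bench; axes as the dock. Well 33 (x) x 45.5 mm (y), square edged; cartridge's y goes along the dock's y, either way round. A steel ball (radius 5 mm) stands 5 mm out of the +y wall, its centre 12 to 36 mm below the mouth; the floor is always 32.5 mm below the ball's centre (44.5 to 68.5 mm below the mouth).
- detent (a joint): ball pushed back into the wall, m: 0 fully out, about 0.003 to 0.005 while riding on the cartridge's flat side, under 0.001 once it has sprung into the groove. Pushing past it takes about 4 to 12 N downward; the push eases as the ball drops into the groove, and within 1 mm the foot meets the floor.
- can: bystander: a steel paint can, 84 mm across, 100 mm tall; origin at the centre of its underside
- cup: bystander: a white plastic mixing cup, 84 mm across, 85 mm tall; origin at the centre of its underside
- jar: bystander: a grey jar with black lid, 60 mm across, 75 mm tall; origin at the centre of its underside
Things that resemble listed ones, but are neither listed nor needed, are in the scene too. What is shaped like the dock but blue is not meant.

How it is judged (in metres and radians):
On the way, in this order (a step that is already met when the one before it is completed fails the run):
1. the cartridge stands upright in the dock's well and its side pushes the ball back (value of joint detent above 0.002 m and horizontal distance between cart_mid and dock below 0.005 m and z of cart_mid in the frame of dock below 0.144 m), for 0.1 s.
2. the ball has sprung into the groove with the cartridge home in the well, pressed there by the fingers (not let go short of the click) (value of joint detent below 0.0015 m and z of cart_mid in the frame of dock below 0.108 m and horizontal distance between cart_mid and dock below 0.005 m and contact force between the fingers and cart above 0.5 N), for 0.05 s.
At the end, for the whole second after the job is handed in: the cartridge stands upright (within 4.5 degrees) in the well, within 5 mm of its middle, its centre less than 108 mm above the bench, the ball sprung out into the groove (pushed back less than 1.5 mm), at rest and let go (value of joint detent below 0.0015 m and z of cart_mid in the frame of dock below 0.108 m and horizontal distance between cart_mid and dock below 0.005 m and angle between cart_mid's own z axis and vertical below 0.08 rad and linear speed of cart below 0.01 m/s and contact force between the fingers and cart below 0.05 N); the robot touches nothing.
It fails at once if the cartridge is pressed on the dock with more than 30 N in all, floor, walls and ball added up (a push of some 20 N) (contact force between cart and dock above 30 N).
It fails at once if the can, the cup or the jar is moved more than 20 mm (distance of any of can, cup, jar from where it was at the start of the episode above 0.02 m).
It also fails if it takes over 64 s, if anything falls off the work surface, if the arm or the gripper's body presses on something with over 40 N, if the wrist force passes 120 N, or if a joint passes its speed limit or range.

### The arm

A 7-joint arm with a two-finger parallel gripper is mounted at the origin on the work surface. World frame = base frame: x ahead of the robot, y to its left, z up, the work surface at z = 0. Lengths are in mm, angles in rad, forces in N, time in s.
With the tool pointing down it reaches from about 400 to 875 mm from the base axis. Payload 4.4 kg.
Tool frame: the origin (TCP) lies on the centre line of the jaws, within the pads' length; the fingertips stand 25 mm ahead of it and the grasp point (between the pads) lies 6 mm ahead of it; x points along the fingers, y is the direction in which the jaws open and shut, and the axes are right-handed (so a half turn about x gives the same grasp; the last joint's range is limited). The gripper opens to 85 mm and grips with 20 to 120 N. Pads are 22 mm wide; open, the fingers measure 114 mm over their backs; the gripper's body (76 mm by 85 mm) begins 54 mm behind the grasp point. The pads swing forward as they close: fully open they stand 13 mm farther back than shut.
Start: joints at [1.074, 0.628, 0.038, 1.517, -0.027, 0.996, -0.02], TCP at [271.466, -590.613, 256.313] pointing down, gripper open.
Joint ranges: [-3.06, 3.06], [-0.37, 2.12], [-1.25, 1.32], [0.18, 2.47], [-1.1, 4.24], [0.23, 1.98], [-2.94, 2.94]. Speed limits (rad/s): [2.57, 2.57, 3.14, 3.14, 3.14, 3.14, 3.14].

### API

Orientations are given as [roll, pitch, yaw] about the fixed x, y, z axes, in that order (R = Rz(yaw) Ry(pitch) Rx(roll)).
In Python, from cell import * gives the robot as it stands. The module is installed in compiled form; this text tells all that it offers.
- The arm moves only by the tool jog_arm, never from a script. Its argument "series" is a list of rows, each a list of 3 entries, a list of its own where there are three numbers: the turn, a rotation vector about the tool's x, y, z in degrees, then the shift along the tool's x, y, z in mm, then the gripper's target within -1 to 1 (shut at 1, half-way at 0, fully open at -1). In form: [[[rx, ry, rz], [dx, dy, dz], hand], ...]. A call has 1 to 8 rows; each row shifts and turns the commanded pose from where the row before left it, along the tool's axes as they then stand; what a row does not reach is not made up. A row lasts 1/8 s, in which the tool goes at most 62.5 mm and 10.7 degrees, less where a joint would pass 70% of its speed; a pose out of reach is approached as far as the arm can. A call is refused whole if a number of a shift passes 62.5 or a number of a turn 10.7, either way. A call with a gripper value outside its range is refused whole. The fingers move at their own pace and stop on an object; the grip force is fixed at half the most. Time passes only in rows, so rows that do not move let the fingers close. It gives the time, the measured TCP pose, the force and the opening at its end, in the units of the state.
- read_state(): the state, without advancing time (a new reading comes with each control period).
- get_image(name): name is "scene" or "top" or "wrist"; returns a dict with "img" (420x560x3 uint8, red, green, blue), "range_z" (420x560 float32, mm along the optical axis (not along the pixel's ray), 0 where there is no reading), "fovy" (degrees; the focal length in pixels is half the picture's height over the tangent of half this angle, whatever the lens; pixels are square), "cx", "cy" (the principal point, pixels), "cam_to_world" (4x4, takes a point from camera to world coordinates). Camera axes: x right, y up, looking along -z (the intrinsics and any distortion apply to the point x, -y, -z); pixel columns grow to the right and rows downward; lengths in mm; the calibration is good to about 2 mm. A picture is of the moment at which its call begins.
- finish_job(): hands the job in, once; it reports no verdict.
The state is a dict: "clock": time; "qpos": joint angles; "qd": joint speeds; "tau": joint torques, N m; "eef_pos": TCP position; "tool_rot": TCP orientation; "force": force on the tool from outside, world axes, zero at the start; "torque": the same for the moment, N m; "width": finger opening in mm.
Only numpy, scipy, OpenCV 4.12 (cv2) and the standard library are available. Lean on these libraries where they do the work, as an engineer would, in place of code of your own. Each camera call takes 0.05 s, during which the arm holds its last target. There are 200 camera calls.

## Working session

There is one attempt and no reset: what is moved stays moved. The work goes in short steps, Python scripts to look and compute and a tool call to move; the robot and the scene stay as the last step left them, time stands still between calls to the robot, and variables do not carry over. Pictures are saved under pics/ and viewed, about 8 in all and at most 12, crops included, and the job is handed in when it is done.

Besides the shell and the picture viewer there is one more tool, called after "Call:" by a JSON object that holds its "fn" and its "kwargs", one argument or row to a line. jog_arm: Moves the arm, as the interface text tells. Its arguments: {"type":"object","properties":{"series":{"type":"array"}},"required":["series"]}

```bash
mkdir -p pics; cat > h.py <<'E'
import numpy as np, cv2
from cell import *
def grab(n):
    d=get_image(n); cv2.imwrite(f'pics/{n}_{read_state()["clock"]:.2f}.png',d['img'][:,:,::-1]); np.savez(f'{n}.npz',**d); return d
def ray(d,u,v):
    f=210/np.tan(np.radians(float(d['fovy']))/2); T=d['cam_to_world']
    r=np.array([(u-d['cx'])/f,-(v-d['cy'])/f,-1.]); return T[:3,3],T[:3,:3]@r
def pt(d,u,v,z=None):
    o,r=ray(d,u,v)
    s=float(d['range_z'][int(v),int(u)]) if z is None else (z-o[2])/r[2]
    return o+s*r
E
python3 - <<'E'
from h import *
d=grab('scene');e=grab('top');w=grab('wrist')
for k in (d,e,w): print({a:(b.tolist() if hasattr(b,'tolist') else b) for a,b in k.items() if a not in('img','range_z')})
print(read_state())
E
ls pics
```

```text
{'fovy': 46.00655117529927, 'cx': 281.4624288936609, 'cy': 207.9290347651699, 'cam_to_world': [[0.34707338897187173, -0.6819717351291896, 0.6437814964352908, 1272.315984557131], [0.9377780447003241, 0.2601268752470462, -0.23001379883007966, -260.3000654261521], [-0.01060195951777388, 0.6835558216115858, 0.7298212364649945, 909.16267345427], [0.0, 0.0, 0.0, 1.0]]}
{'fovy': 48.33019214778486, 'cx': 284.097838786553, 'cy': 216.57665904444335, 'cam_to_world': [[-0.008372870128340223, 0.9866167034420069, -0.1628415657473261, 364.39040412546655], [-0.9998593687934251, -0.005893882998958337, 0.0157004706683642, 5.37223530314832], [0.01453057747742754, 0.16295012314331458, 0.986527303061477, 1354.0338007698351], [0.0, 0.0, 0.0, 1.0]]}
{'fovy': 64.27019248991802, 'cx': 275.39153000096394, 'cy': 212.1035237074883, 'cam_to_world': [[0.4181642309719957, 0.8596072195940537, 0.2936223832703785, 347.390225125764], [-0.9083694305457561, 0.39639516706015737, 0.13317600827974208, -555.8272350513726], [-0.0019114354750794276, -0.3224070401730203, 0.9465992007503992, 372.6651277428453], [0.0, 0.0, 0.0, 1.0]]}
{'clock': 0.15, 'qpos': array([ 1.07419348,  0.62916937,  0.03848805,  1.51811458, -0.02701121,
        0.99631926, -0.01997953]), 'qd': array([ 0.00100802, -0.00289645, -0.00172041, -0.00237961,  0.00143914,
        0.00141373, -0.00105824]), 'tau': array([ 1.37993040e-03, -5.63794649e+01,  1.22750346e+00, -1.93651915e+01,
        1.10591869e-02,  7.33968162e-03, -1.95373974e-05]), 'eef_pos': array([ 271.27096345, -590.20913553,  255.58548905]), 'tool_rot': array([-1.555515  ,  1.56930476,  2.01686332]), 'force': array([-0.11033966,  0.88272044, -0.24142711]), 'torque': array([-0.01039583,  0.03567643,  0.02503051]), 'width': 85.15306501647221}
scene_0.05.png
top_0.10.png
wrist_0.15.png
```

View pics/scene_0.05.png

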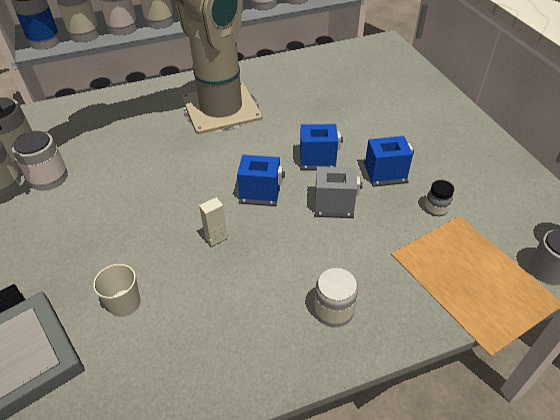

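View pics/top_0.10.png

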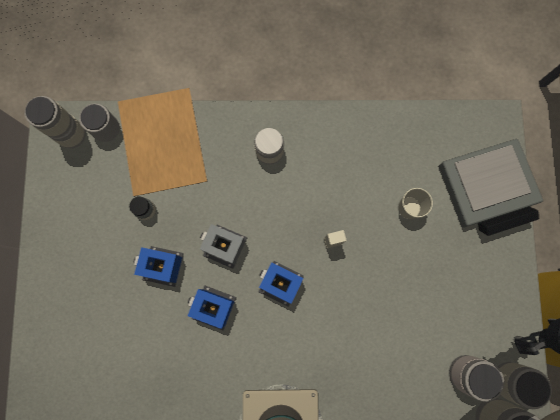

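The scene view shows one white block: scene (213,222), top (336,238). The grey dock is at scene (335,190), top (222,244). The lookalikes are three blue docks at top (158,266), (211,308) and (281,284), plus the white cup and can, which are round. I choose the white block and the grey dock, and measure both next.

```bash
cat >> h.py <<'E'
def cloud(d,u0,u1,v0,v1):
    v,u=np.mgrid[v0:v1,u0:u1]; f=210/np.tan(np.radians(float(d['fovy']))/2); s=d['range_z'][v0:v1,u0:u1]
    P=np.stack([(u-d['cx'])/f*s,-(v-d['cy'])/f*s,-s],-1); T=d['cam_to_world']
    P=P@T[:3,:3].T+T[:3,3]; return P[s>0],d['img'][v0:v1,u0:u1][s>0]
def rect(P):
    c,wh,a=cv2.minAreaRect(P[:,:2].astype(np.float32)); return np.round(c,1),np.round(wh,1),round(a,1)
E
python3 - <<'E'
from h import *
for n,boxes in (('top',dict(cart=(315,360,220,260),dock=(190,255,215,275))),('scene',dict(cart=(190,240,185,255),dock=(305,370,155,225)))):
    d=dict(np.load(n+'.npz'))
    for k,b in boxes.items():
        P,C=cloud(d,*b); h=(108,130) if k=='cart' else (80,100)
        m=(P[:,2]>h[0])&(P[:,2]<h[1]); print(n,k,m.sum(),rect(P[m]),P[m].mean(0).round(1),'zmed',np.median(P[m][:,2]).round(1), 'bench',np.percentile(P[:,2],10).round(1))
    b=boxes
    im=[cv2.resize(d['img'][x[2]:x[3],x[0]:x[1],::-1],(390,400),interpolation=cv2.INTER_CUBIC) for x in boxes.values()]
    cv2.imwrite(f'pics/c_{n}.png',np.hstack(im))
a=cv2.imread('pics/c_top.png');b=cv2.imread('pics/c_scene.png');cv2.imwrite('pics/crop1.png',cv2.resize(np.vstack([a,b]),(585,600)))
E
```

```text
top cart 196 (array([ 512.8, -154.4]), array([30.5, 45.9]), 15.0) [ 512.3 -154.   119.5] zmed 119.4 bench -3.6
top dock 826 (array([503.8, 159.7]), array([106.9,  75.2]), 66.4) [502.4 157.3  89. ] zmed 89.2 bench -3.5
scene cart 285 (array([ 511.4, -154.1]), array([35.3, 44.6]), 12.9) [ 514.9 -154.5  118.3] zmed 119.5 bench -1.8
scene dock 892 (array([502.9, 160.3]), array([105.8,  80.9]), 66.8) [505.3 155.9  88.8] zmed 89.5 bench -1.2
```

View pics/crop1.png

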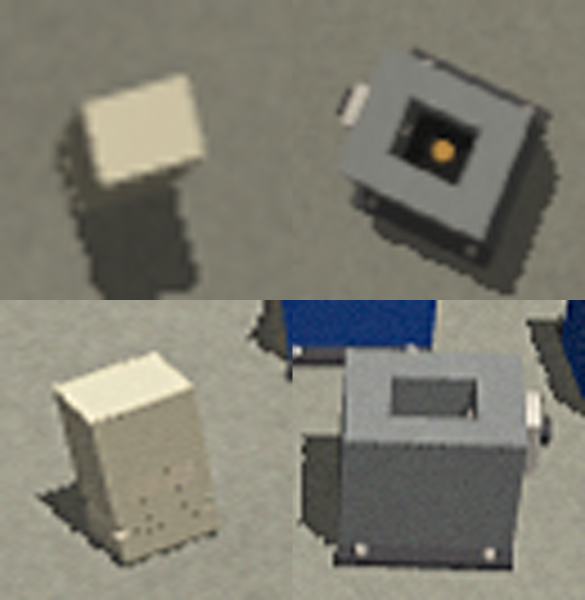

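The crops confirm the choice. The cartridge is a plain white block with its groove and dots on it, top at z≈119.5 in both views. The grey dock has the open well, top at z≈89, with the plunger housing on its world left (+y) side.

```bash
cat >> h.py <<'E'
from scipy.spatial.transform import Rotation as Ro
def plan(p,jaw):  # tool-axes turn & shift from the measured pose to TCP p, tool x down, jaws along jaw deg
    s=read_state(); R=Ro.from_euler('xyz',s['tool_rot']).as_matrix()
    best=None
    for k in (0,180):
        a=np.radians(jaw+k); y=np.array([np.cos(a),np.sin(a),0]); x=np.array([0,0,-1.]); G=np.stack([x,y,np.cross(x,y)],1)
        rv=np.degrees(Ro.from_matrix(R.T@G).as_rotvec())
        if best is None or abs(rv[0])<abs(best[0][0]): best=(rv,G)
    dp=np.array(p)-s['eef_pos']
    print('tcp',s['eef_pos'].round(1),'yaw jaw',np.degrees(np.arctan2(R[1,1],R[0,1])).round(1),'turn',best[0].round(2),'shift now-axes',(R.T@dp).round(1),'shift final-axes',(best[1].T@dp).round(1),'q7',s['qpos'][6].round(2),'F',s['force'].round(1),'w',round(s['width'],1),'t',s['clock'])
E
python3 - <<'E'
from h import *
plan((512,-154,230),15)
plan((512,-154,230),-23.6)
E
```

```text
tcp [ 271.3 -590.2  255.6] yaw jaw -65.3 turn [-8.032e+01 -6.000e-02  7.000e-02] shift now-axes [  26.  -295.8 -400.9] shift final-axes [  25.6  345.4 -359. ] q7 -0.02 F [-0.1  0.9 -0.2] w 85.2 t 0.15
tcp [ 271.3 -590.2  255.6] yaw jaw -65.3 turn [-4.172e+01 -3.000e-02  8.000e-02] shift now-axes [  26.  -295.8 -400.9] shift final-axes [  25.6   46.  -496.1] q7 -0.02 F [-0.1  0.9 -0.2] w 85.2 t 0.15
```

Call:
{"fn": "jog_arm", "kwargs": {
  "series": [
    [[0, 0, 0], [3, -37, -50], -1],
    [[0, 0, 0], [3, -37, -50], -1],
    [[0, 0, 0], [3, -37, -50], -1],
    [[0, 0, 0], [3, -37, -50], -1],
    [[0, 0, 0], [3, -37, -50], -1],
    [[0, 0, 0], [3, -37, -50], -1],
    [[0, 0, 0], [3, -37, -50], -1],
    [[0, 0, 0], [3, -37, -50], -1]
  ]
}}

```text
clock: 1.15
eef_pos: [512.1, -152.9, 232.2]
tool_rot: [1.916, 1.57, -0.795]
force: [1.7, -1.3, 0.0]
width: 86.0
```

Call:
{"fn": "jog_arm", "kwargs": {
  "series": [
    [[-10, 0, 0], [0, 0, 0], -1],
    [[-10, 0, 0], [0, 0, 0], -1],
    [[-10, 0, 0], [0, 0, 0], -1],
    [[-10, 0, 0], [0, 0, 0], -1],
    [[-10, 0, 0], [0, 0, 0], -1],
    [[-10, 0, 0], [0, 0, 0], -1],
    [[-10, 0, 0], [0, 0, 0], -1],
    [[-10, 0, 0], [0, 0, 0], -1]
  ]
}}

```text
clock: 2.15
eef_pos: [511.1, -154.7, 232.1]
tool_rot: [-1.941, 1.57, 3.033]
force: [0.5, -0.4, -0.4]
width: 85.4
```

```bash
python3 - <<'E'
from h import *
w=grab('wrist'); plan((512,-154,230),15)
P,C=cloud(w,0,560,0,420); m=(P[:,2]>108)&(P[:,2]<130)&(np.hypot(P[:,0]-512,P[:,1]+154)<50); print(m.sum(),rect(P[m]),np.median(P[m][:,2]))
print(read_state()['qpos'].round(2))
E
ls pics
```

```text
tcp [ 511.1 -154.8  232.1] yaw jaw 15.3 turn [ 0.28 -0.02  0.02] shift now-axes [ 2.1  1.1 -0.5] shift final-axes [ 2.1  1.1 -0.5] q7 0.26 F [-1.  -0.3  0.3] w 85.6 t 2.2
2497 (array([ 512.1, -153.6]), array([30. , 44.8]), 14.1) 119.60912757552268
[ 0.49  0.51 -0.37  1.86  0.25  0.81  0.26]
c_scene.png
c_top.png
crop1.png
scene_0.05.png
top_0.10.png
wrist_0.15.png
wrist_2.20.png
```

The wrist view gives the cartridge at (512.1,-153.6), top 119.6, which agrees with the other two views. Descending to grip at about 104 mm.

Call:
{"fn": "jog_arm", "kwargs": {
  "series": [
    [[1, 0, 0], [0, 1, -1], -1],
    [[0, 0, 0], [30, 0, 0], -1],
    [[0, 0, 0], [30, 0, 0], -1],
    [[0, 0, 0], [30, 0, 0], -1],
    [[0, 0, 0], [20, 0, 0], -1],
    [[0, 0, 0], [13, 0, 0], -1],
    [[0, 0, 0], [0, 0, 0], -1]
  ]
}}

```text
clock: 3.08
eef_pos: [511.7, -153.2, 108.7]
tool_rot: [-1.86, 1.569, 3.09]
force: [-0.2, -0.4, -0.3]
width: 85.3
```

```bash
python3 - <<'E'
from h import *
plan((512.1,-153.8,109.5),14.3)
E
```

```text
tcp [ 511.7 -153.2  108.7] yaw jaw 13.6 turn [-0.68 -0.02  0.08] shift now-axes [-0.8  0.3  0.7] shift final-axes [-0.8  0.3  0.7] q7 0.14 F [-0.2 -0.4 -0.3] w 85.3 t 3.075
```

Call:
{"fn": "jog_arm", "kwargs": {
  "series": [
    [[-0.7, 0, 0], [0, 0, 0.6], 0],
    [[0, 0, 0], [0, 0, 0], 1],
    [[0, 0, 0], [0, 0, 0], 1],
    [[0, 0, 0], [0, 0, 0], 1],
    [[0, 0, 0], [0, 0, 0], 1],
    [[0, 0, 0], [0, 0, 0], 1],
    [[0, 0, 0], [0, 0, 0], 1],
    [[0, 0, 0], [0, 0, 0], 1]
  ]
}}

```text
clock: 4.08
eef_pos: [512.4, -154.3, 110.0]
tool_rot: [0.611, 1.57, -0.709]
force: [-0.8, -0.1, 5.5]
width: 29.6
```

Call:
{"fn": "jog_arm", "kwargs": {
  "series": [
    [[0, 0, 0], [-10, 0, 0], 1],
    [[0, 0, 0], [-30, 0, 0], 1],
    [[0, 0, 0], [-35, 0, 0], 1],
    [[0, 0, 0], [-35, 0, 0], 1],
    [[0, 0, 0], [-30, 0, 0], 1],
    [[0, 0, 0], [0, 0, 0], 1],
    [[0, 0, 0], [0, 0, 0], 1]
  ]
}}

```text
clock: 4.95
eef_pos: [511.3, -154.0, 248.5]
tool_rot: [-1.953, 1.569, 3.01]
force: [0.9, 0.2, -2.4]
width: 29.5
```

```bash
python3 - <<'E'
from h import *
plan((501.8,155.1,245),-23.6)
w=grab('wrist');s=grab('scene')
E
ls pics
```

```text
tcp [ 511.3 -154.   248.5] yaw jaw 14.4 turn [37.98 -0.    0.09] shift now-axes [   3.6   67.5 -301.8] shift final-axes [   3.5 -132.5 -279.4] q7 0.25 F [ 0.9  0.2 -2.4] w 29.5 t 4.95
c_scene.png
c_top.png
crop1.png
scene_0.05.png
scene_5.05.png
top_0.10.png
wrist_0.15.png
wrist_2.20.png
wrist_5.00.png
```

Call:
{"fn": "jog_arm", "kwargs": {
  "series": [
    [[0, 0, 0], [0, 8, -38], 1],
    [[0, 0, 0], [0, 9, -38], 1],
    [[0, 0, 0], [0, 8, -38], 1],
    [[0, 0, 0], [0, 9, -38], 1],
    [[0, 0, 0], [0, 8, -38], 1],
    [[0, 0, 0], [0, 9, -38], 1],
    [[0, 0, 0], [0, 8, -38], 1],
    [[0, 0, 0], [0, 9, -36], 1]
  ]
}}

```text
clock: 6.05
eef_pos: [502.2, 156.6, 248.1]
tool_rot: [-1.577, 1.569, -2.896]
force: [0.2, 0.2, -1.1]
width: 29.6
```

Call:
{"fn": "jog_arm", "kwargs": {
  "series": [
    [[9.5, 0, 0], [0, 0, 0], 1],
    [[9.5, 0, 0], [0, 0, 0], 1],
    [[9.5, 0, 0], [0, 0, 0], 1],
    [[9.5, 0, 0], [0, 0, 0], 1],
    [[0, 0, 0], [0, 0, 0], 1],
    [[0, 0, 0], [0, 0, 0], 1]
  ]
}}

```text
clock: 6.8
eef_pos: [502.7, 155.5, 248.7]
tool_rot: [-0.876, 1.57, -2.856]
force: [-0.3, -0.3, -1.8]
width: 29.7
```

```bash
python3 - <<'E'
from h import *
plan((501.8,155.1,245),-23.6)
w=grab('wrist');s=grab('scene')
for n,d in (('w',w),('s',s)):
  P,C=cloud(d,0,560,0,420)
  r=np.hypot(P[:,0]-502,P[:,1]-155)
  m=(P[:,2]>82)&(P[:,2]<97)&(r<68)
  print(n,m.sum(),rect(P[m]),np.median(P[m][:,2]))
  # dock frame coordinates with assumed yaw
  a=np.radians(-23.6);L=(P[:,:2]-[501.8,155.1])@np.array([[np.cos(a),-np.sin(a)],[np.sin(a),np.cos(a)]])
  m=(P[:,2]>84)&(P[:,2]<96)&(abs(L[:,0])<50)&(abs(L[:,1])<65); 
  print('dock-frame extents',np.percentile(L[m],[1,99],axis=0).round(1))
  m=(P[:,2]>145)&(P[:,2]<228)&(r<45); print('cart',m.sum(),rect(P[m]) if m.sum()>5 else '')
out=np.hstack([cv2.resize(w['img'][:,:,::-1],(400,300)),cv2.resize(s['img'][90:240,240:440,::-1],(400,300))])
cv2.imwrite('pics/p4.png',np.vstack([out,np.zeros_like(out)])[:300])
E
```

```text
tcp [502.7 155.5 248.7] yaw jaw -23.4 turn [0.16 0.05 0.06] shift now-axes [ 3.7 -0.7  0.7] shift final-axes [ 3.7 -0.7  0.7] q7 -0.9 F [-0.3 -0.3 -1.8] w 29.7 t 6.8
w 5707 (array([503.1, 160.9]), array([106.3,  75.1]), 66.2) 89.57475618071885
dock-frame extents [[-38.2 -42.5]
 [ 35.9  52.6]]
cart 2691 (array([510. , 170.8]), array([13.6, 42.1]), 66.5)
s 851 (array([502.3, 159.7]), array([104.2,  84.7]), 66.6) 89.57233708277056
dock-frame extents [[-40.1 -47.5]
 [ 37.7  51.3]]
cart 549 (array([509.4, 148.7]), array([52.4, 30.8]), 43.6)
```

View pics/p4.png

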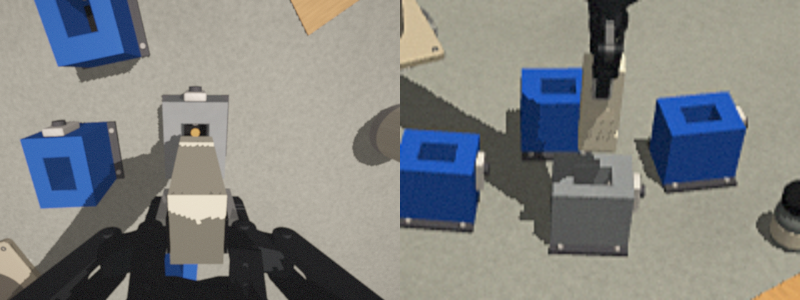

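Call:
{"fn": "jog_arm", "kwargs": {
  "series": [
    [[0, 0, 0], [10, -1.2, 1], 1],
    [[0, 0, 0], [18, 0, 0], 1],
    [[0, 0, 0], [13, 0, 0], 1],
    [[0, 0, 0], [0, 0, 0], 1],
    [[0, 0, 0], [0, 0, 0], 1]
  ]
}}

```text
clock: 7.52
eef_pos: [501.8, 155.1, 208.5]
tool_rot: [2.423, 1.57, 0.44]
force: [0.4, -0.8, -1.2]
width: 29.2
```

```bash
python3 - <<'E'
from h import *
plan((501.3,155.6,205),-23.7)
w=grab('wrist')
cv2.imwrite('pics/p5.png',cv2.resize(w['img'][100:260,190:350,::-1],(600,600),interpolation=cv2.INTER_CUBIC))
E
```

```text
tcp [501.8 155.1 208.5] yaw jaw -23.6 turn [ 0.09 -0.02 -0.02] shift now-axes [ 3.5 -0.7 -0.2] shift final-axes [ 3.5 -0.7 -0.2] q7 -0.92 F [ 0.4 -0.8 -1.2] w 29.2 t 7.525
```

View pics/p5.png

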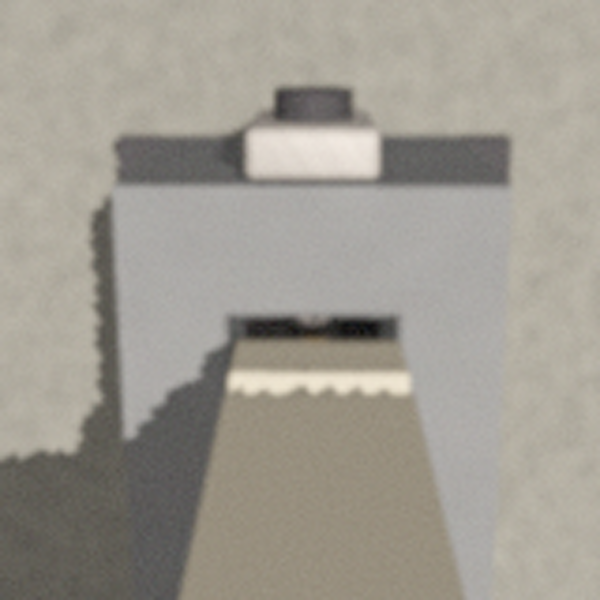

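```bash
python3 - <<'E'
from h import *
w=dict(np.load('wrist.npz')); a=np.radians(-23.6); ex=np.array([np.cos(a),np.sin(a)]); ey=np.array([-np.sin(a),np.cos(a)])
s=np.array([501.8,155.1])
def q(x,y,z): p=pt(w,190+x/3.75-.37,100+y/3.75-.37,z)[:2]-s; return (p@ex).round(2),(p@ey).round(2)
print('well +y',q(226,317,90),q(400,317,90))
print('dock +y',q(110,185,90),q(510,185,90))
for z in (98.5,104.5): print('foot',z,q(236,338,z),q(403,338,z))
P,C=cloud(w,190,350,100,260); L=(P[:,:2]-s); L=np.stack([L@ex,L@ey,P[:,2]],1)
for z0 in range(100,180,10):
  m=(L[:,2]>z0)&(L[:,2]<z0+10)&(abs(L[:,0])<25)&(L[:,1]<40); print(z0,m.sum(),np.percentile(L[m],[3,97],axis=0)[:,0].round(1) if m.sum()>9 else '',np.median(L[m],axis=0).round(2) if m.sum()>9 else '')
m=(abs(L[:,2]-90)<4); print('dock x ext',np.percentile(L[m],[1,99],axis=0).round(1)[:,0], 'y max',np.percentile(L[m&(abs(L[:,0])>16)][:,1],99.5).round(1))
E
```

```text
well +y (np.float64(-17.83), np.float64(24.32)) (np.float64(15.78), np.float64(24.33))
dock +y (np.float64(-38.87), np.float64(49.62)) (np.float64(35.79), np.float64(49.65))
foot 98.5 (np.float64(-15.39), np.float64(22.41)) (np.float64(15.87), np.float64(22.42))
foot 104.5 (np.float64(-14.97), np.float64(24.01)) (np.float64(15.47), np.float64(24.02))
100 119 [-13.9  14.3] [  1.04  23.12 106.82]
110 193 [-13.8  14.2] [ -0.29  23.17 115.23]
120 338 [-14.   14.2] [  0.38  22.28 125.15]
130 123 [-13.4  14.3] [  0.97  23.05 137.77]
140 292 [-13.6  14.5] [  0.39  23.16 145.08]
150 336 [-13.8  14.5] [  0.4   23.14 155.11]
160 401 [-13.6  14.6] [  0.4   23.13 165.02]
170 485 [-13.5  14.6] [  0.41  23.15 175.36]
dock x ext [-38.2  35.8] y max 49.2
```

Call:
{"fn": "jog_arm", "kwargs": {
  "series": [
    [[0, 0, 0], [0, -1.5, -0.3], 1],
    [[0, 0, 0], [4, 0, 0], 1],
    [[0, 0, 0], [3, 0, 0], 1],
    [[0, 0, 0], [3, 0, 0], 1],
    [[0, 0, 0], [2, 0, 0], 1],
    [[0, 0, 0], [0, 0, 0], 1]
  ]
}}

```text
clock: 8.32
eef_pos: [500.2, 155.8, 196.1]
tool_rot: [-0.808, 1.57, -2.791]
force: [-0.9, -0.3, -1.5]
width: 29.2
```

Call:
{"fn": "jog_arm", "kwargs": {
  "series": [
    [[0, 0, 0], [0, 0, 0], 1]
  ]
}}

```text
clock: 8.45
eef_pos: [500.3, 155.9, 196.4]
tool_rot: [2.344, 1.571, 0.361]
force: [-0.8, 1.0, -2.9]
width: 29.5
```

Call:
{"fn": "jog_arm", "kwargs": {
  "series": [
    [[0, 0, 0], [1.5, 0, 0], 1],
    [[0, 0, 0], [1.5, 0, 0], 1],
    [[0, 0, 0], [1.5, 0, 0], 1],
    [[0, 0, 0], [0, 0, 0], 1]
  ]
}}

```text
clock: 8.95
eef_pos: [500.2, 155.8, 191.7]
tool_rot: [-0.812, 1.571, -2.795]
force: [0.3, -1.1, -2.2]
width: 29.2
```

Call:
{"fn": "jog_arm", "kwargs": {
  "series": [
    [[0, 0, 0], [1.5, 0, 0], 1],
    [[0, 0, 0], [1.5, 0, 0], 1],
    [[0, 0, 0], [0, 0, 0], 1]
  ]
}}

```text
clock: 9.32
eef_pos: [500.2, 155.8, 188.7]
tool_rot: [-0.794, 1.57, -2.777]
force: [0.8, 0.6, -2.2]
width: 29.1
```

Call:
{"fn": "jog_arm", "kwargs": {
  "series": [
    [[0, 0, 0], [1, 0, 0], 1],
    [[0, 0, 0], [1, 0, 0], 1],
    [[0, 0, 0], [1, 0, 0], 1],
    [[0, 0, 0], [1, 0, 0], 1],
    [[0, 0, 0], [0, 0, 0], 1]
  ]
}}

```text
clock: 9.95
eef_pos: [500.2, 155.4, 184.9]
tool_rot: [0.037, 1.57, -1.946]
force: [-0.1, -2.0, 0.5]
width: 29.5
```

Call:
{"fn": "jog_arm", "kwargs": {
  "series": [
    [[0, 0, 0], [1, 0, 0], 1],
    [[0, 0, 0], [1, 0, 0], 1],
    [[0, 0, 0], [1, 0, 0], 1],
    [[0, 0, 0], [1, 0, 0], 1],
    [[0, 0, 0], [0, 0, 0], 1]
  ]
}}

```text
clock: 10.58
eef_pos: [500.4, 155.4, 180.8]
tool_rot: [0.76, 1.57, -1.223]
force: [-0.5, -3.1, 2.1]
width: 29.3
```

Call:
{"fn": "jog_arm", "kwargs": {
  "series": [
    [[0, 0, 0], [1, 0, 0], 1],
    [[0, 0, 0], [1, 0, 0], 1],
    [[0, 0, 0], [1, 0, 0], 1],
    [[0, 0, 0], [1, 0, 0], 1],
    [[0, 0, 0], [0, 0, 0], 1]
  ]
}}

```text
clock: 11.2
eef_pos: [500.0, 155.7, 176.4]
tool_rot: [-0.758, 1.57, -2.741]
force: [-0.6, -2.5, -2.2]
width: 29.3
```

Call:
{"fn": "jog_arm", "kwargs": {
  "series": [
    [[0, 0, 0], [1, 0, 0], 1],
    [[0, 0, 0], [1, 0, 0], 1],
    [[0, 0, 0], [1, 0, 0], 1],
    [[0, 0, 0], [1, 0, 0], 1],
    [[0, 0, 0], [0, 0, 0], 1]
  ]
}}

```text
clock: 11.82
eef_pos: [500.0, 155.7, 172.5]
tool_rot: [-0.745, 1.57, -2.728]
force: [-1.4, -3.6, -0.9]
width: 29.2
```

Call:
{"fn": "jog_arm", "kwargs": {
  "series": [
    [[0, 0, 0], [1, 0, 0], 1],
    [[0, 0, 0], [1, 0, 0], 1],
    [[0, 0, 0], [1, 0, 0], 1],
    [[0, 0, 0], [0, 0, 0], 1]
  ]
}}

```text
clock: 12.32
eef_pos: [500.2, 155.7, 169.5]
tool_rot: [-0.58, 1.57, -2.563]
force: [-0.9, -4.3, -2.4]
width: 29.3
```

Call:
{"fn": "jog_arm", "kwargs": {
  "series": [
    [[0, 0, 0], [1, 0, 0], 1],
    [[0, 0, 0], [1, 0, 0], 1],
    [[0, 0, 0], [1, 0, 0], 1],
    [[0, 0, 0], [0, 0, 0], 1]
  ]
}}

```text
clock: 12.82
eef_pos: [500.2, 155.7, 166.7]
tool_rot: [-0.069, 1.571, -2.052]
force: [-2.3, -5.0, -1.5]
width: 29.6
```

Call:
{"fn": "jog_arm", "kwargs": {
  "series": [
    [[0, 0, 0], [0, 0, 0.5], 1],
    [[0, 0, 0], [0, 0, 0], 1]
  ]
}}

```text
clock: 13.08
eef_pos: [500.2, 155.6, 166.7]
tool_rot: [2.914, 1.57, 0.931]
force: [-2.2, -3.0, -1.0]
width: 29.2
```

Call:
{"fn": "jog_arm", "kwargs": {
  "series": [
    [[0, 0, 0], [1, 0, 0], 1],
    [[0, 0, 0], [1, 0, 0], 1],
    [[0, 0, 0], [0, 0, 0], 1]
  ]
}}

```text
clock: 13.45
eef_pos: [500.2, 155.5, 164.7]
tool_rot: [2.551, 1.57, 0.568]
force: [-1.2, -2.7, -1.4]
width: 29.3
```

Call:
{"fn": "jog_arm", "kwargs": {
  "series": [
    [[0, 0, 0], [1, 0, 0], 1],
    [[0, 0, 0], [1, 0, 0], 1],
    [[0, 0, 0], [0, 0, 0], 1]
  ]
}}

```text
clock: 13.82
eef_pos: [500.2, 155.5, 162.7]
tool_rot: [2.674, 1.571, 0.691]
force: [-0.6, -4.4, -1.3]
width: 29.2
```

Call:
{"fn": "jog_arm", "kwargs": {
  "series": [
    [[0, 0, 0], [1, 0, 0], 1],
    [[0, 0, 0], [1, 0, 0], 1],
    [[0, 0, 0], [0, 0, 0], 1]
  ]
}}

```text
clock: 14.2
eef_pos: [500.2, 155.5, 160.7]
tool_rot: [2.755, 1.571, 0.772]
force: [-0.8, -4.0, -0.4]
width: 29.6
```

Call:
{"fn": "jog_arm", "kwargs": {
  "series": [
    [[0, 0, 0], [1, 0, 0], 1],
    [[0, 0, 0], [1, 0, 0], 1],
    [[0, 0, 0], [0, 0, 0], 1]
  ]
}}

```text
clock: 14.58
eef_pos: [500.1, 155.5, 158.6]
tool_rot: [-3.066, 1.571, 1.235]
force: [-0.9, -2.8, -2.3]
width: 29.7
```

Call:
{"fn": "jog_arm", "kwargs": {
  "series": [
    [[0, 0, 0], [0.5, 0, 0], 1],
    [[0, 0, 0], [0.5, 0, 0], 1],
    [[0, 0, 0], [0, 0, 0], 1]
  ]
}}

```text
clock: 14.95
eef_pos: [500.1, 155.5, 157.7]
tool_rot: [-2.936, 1.571, 1.364]
force: [-0.4, -3.0, -1.5]
width: 29.2
```

Call:
{"fn": "jog_arm", "kwargs": {
  "series": [
    [[0, 0, 0], [0.5, 0, 0], 1],
    [[0, 0, 0], [0.5, 0, 0], 1],
    [[0, 0, 0], [0, 0, 0], 1]
  ]
}}

```text
clock: 15.32
eef_pos: [500.0, 155.5, 156.7]
tool_rot: [-1.958, 1.571, 2.342]
force: [-1.7, -3.1, -1.8]
width: 29.4
```

Call:
{"fn": "jog_arm", "kwargs": {
  "series": [
    [[0, 0, 0], [0.5, 0, 0], 1],
    [[0, 0, 0], [0.5, 0, 0], 1],
    [[0, 0, 0], [0, 0, 0], 1]
  ]
}}

```text
clock: 15.7
eef_pos: [500.0, 155.5, 155.7]
tool_rot: [-1.706, 1.571, 2.595]
force: [-1.2, -3.0, -2.7]
width: 29.3
```

Call:
{"fn": "jog_arm", "kwargs": {
  "series": [
    [[0, 0, 0], [0.5, 0, 0], 1],
    [[0, 0, 0], [0, 0, 0], 1]
  ]
}}

```text
clock: 15.95
eef_pos: [500.0, 155.5, 155.2]
tool_rot: [-1.793, 1.571, 2.507]
force: [-0.5, -2.0, -3.7]
width: 29.1
```

Call:
{"fn": "jog_arm", "kwargs": {
  "series": [
    [[0, 0, 0], [0.5, 0, 0], 1],
    [[0, 0, 0], [0, 0, 0], 1]
  ]
}}

```text
clock: 16.2
eef_pos: [500.0, 155.5, 154.7]
tool_rot: [-2.092, 1.571, 2.208]
force: [-1.0, -2.1, -3.5]
width: 29.6
```

Call:
{"fn": "jog_arm", "kwargs": {
  "series": [
    [[0, 0, 0], [0.5, 0, 0], 1],
    [[0, 0, 0], [0, 0, 0], 1]
  ]
}}

```text
clock: 16.45
eef_pos: [500.1, 155.5, 154.3]
tool_rot: [-2.593, 1.571, 1.708]
force: [-1.4, -2.1, -2.7]
width: 29.1
```

Call:
{"fn": "jog_arm", "kwargs": {
  "series": [
    [[0, 0, 0], [0.5, 0, 0], 1],
    [[0, 0, 0], [0, 0, 0], 1]
  ]
}}

```text
clock: 16.7
eef_pos: [500.1, 155.5, 153.8]
tool_rot: [2.875, 1.571, 0.892]
force: [-0.0, -1.9, -3.5]
width: 29.1
```

Call:
{"fn": "jog_arm", "kwargs": {
  "series": [
    [[0, 0, 0], [0.5, 0, 0], 1],
    [[0, 0, 0], [0, 0, 0], 1]
  ]
}}

```text
clock: 16.95
eef_pos: [500.3, 155.8, 153.4]
tool_rot: [2.732, 1.57, 0.749]
force: [-0.5, -1.0, -2.5]
width: 29.3
```

Call:
{"fn": "jog_arm", "kwargs": {
  "series": [
    [[0, 0, 0], [0.5, 0, 0], 1],
    [[0, 0, 0], [0, 0, 0], 1]
  ]
}}

```text
clock: 17.2
eef_pos: [500.5, 155.9, 153.0]
tool_rot: [2.631, 1.569, 0.649]
force: [0.4, -0.0, -2.0]
width: 29.6
```

Side force vanished and the tool sprang back toward +y, so the ball has probably dropped into the groove. I now feel for the floor in small steps.

Call:
{"fn": "jog_arm", "kwargs": {
  "series": [
    [[0, 0, 0], [0.3, 0, 0], 1],
    [[0, 0, 0], [0, 0, 0], 1]
  ]
}}

```text
clock: 17.45
eef_pos: [500.5, 155.9, 152.8]
tool_rot: [2.6, 1.57, 0.617]
force: [0.1, -0.4, -0.6]
width: 29.2
```

Call:
{"fn": "jog_arm", "kwargs": {
  "series": [
    [[0, 0, 0], [0.3, 0, 0], 1],
    [[0, 0, 0], [0, 0, 0], 1]
  ]
}}

```text
clock: 17.7
eef_pos: [500.4, 155.6, 152.4]
tool_rot: [2.419, 1.57, 0.437]
force: [-1.2, 0.0, -0.0]
width: 29.3
```

Call:
{"fn": "jog_arm", "kwargs": {
  "series": [
    [[0, 0, 0], [0.3, 0, 0], 1],
    [[0, 0, 0], [0, 0, 0], 1]
  ]
}}

```text
clock: 17.95
eef_pos: [500.4, 155.5, 152.3]
tool_rot: [2.32, 1.57, 0.337]
force: [-0.1, -0.5, 4.4]
width: 29.1
```

Call:
{"fn": "jog_arm", "kwargs": {
  "series": [
    [[0, 0, 0], [0.3, 0, 0], 1],
    [[0, 0, 0], [0, 0, 0], 1]
  ]
}}

```text
clock: 18.2
eef_pos: [500.4, 155.6, 152.2]
tool_rot: [2.275, 1.57, 0.292]
force: [-0.9, 0.0, 6.5]
width: 29.2
```

Vertical force rose about 8.7 N over 0.2 mm with the TCP at 152.2. That puts the foot at about 42 mm, inside the floor's possible range and consistent with ball contact at foot ≈75. It is home, so I release.

Call:
{"fn": "jog_arm", "kwargs": {
  "series": [
    [[0, 0, 0], [0, 0, 0], 1],
    [[0, 0, 0], [0, 0, 0], 0.2],
    [[0, 0, 0], [0, 0, 0], -0.3],
    [[0, 0, 0], [0, 0, 0], -1],
    [[0, 0, 0], [0, 0, 0], -1],
    [[0, 0, 0], [0, 0, 0], -1],
    [[0, 0, 0], [0, 0, 0], -1]
  ]
}}

```text
clock: 19.08
eef_pos: [500.1, 155.4, 151.6]
tool_rot: [2.83, 1.571, 0.847]
force: [-0.4, -0.5, -0.2]
width: 85.8
```

Call:
{"fn": "jog_arm", "kwargs": {
  "series": [
    [[0, 0, 0], [-10, 0, 0], -1],
    [[0, 0, 0], [-25, 0, 0], -1],
    [[0, 0, 0], [-30, 0, 0], -1],
    [[0, 0, 0], [-30, 0, 0], -1],
    [[0, 0, 0], [0, 0, 0], -1],
    [[0, 0, 0], [0, 0, 0], -1]
  ]
}}

```text
clock: 19.82
eef_pos: [499.7, 155.2, 246.5]
tool_rot: [-0.488, 1.57, -2.471]
force: [-0.2, 0.6, -1.4]
width: 85.5
```

```bash
python3 - <<'E'
from h import *
w=grab('wrist');s=grab('scene')
for n,d in (('w',w),('s',s)):
  P,C=cloud(d,0,560,0,420); r=np.hypot(P[:,0]-501,P[:,1]-156)
  m=(P[:,2]>135)&(P[:,2]<180)&(r<40)&(C.mean(1)>120); z=np.median(P[m][:,2]) ; m2=m&(abs(P[:,2]-z)<3)
  print(n,m.sum(),z,rect(P[m2]),'p90 z',np.percentile(P[m][:,2],90))
print(read_state()['eef_pos'],read_state()['width'],read_state()['force'])
cv2.imwrite('pics/p6.png',np.hstack([cv2.resize(w['img'][:,:,::-1],(400,300)),cv2.resize(s['img'][:,:,::-1],(400,300))]))
E
```

```text
w 3362 161.90504135195064 (array([500.9, 156.2]), array([44.7, 29.9]), 66.0) p90 z 162.76436920648277
s 294 160.13551246951317 (array([501.6, 157.7]), array([37.1, 35.2]), 65.8) p90 z 163.7736544494556
[499.44811375 155.14134744 245.79453828] 85.69280473409759 [-0.63711659 -0.47095926 -0.35096584]
```

View pics/p6.png

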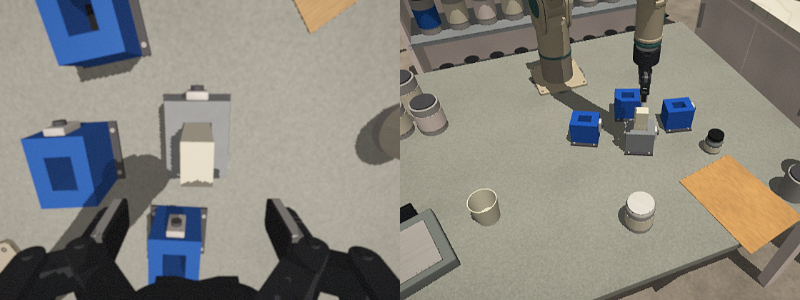

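The cartridge stands upright in the grey dock, let go, with its top at 161.9 mm (centre ≈102 mm). The can, cup and jar have not moved. Handing in.

```bash
python3 -c "
from cell import *
print(finish_job())"
```

```text
the job is handed in; nothing more can be done
None
```

The white tint cartridge is in the grey dock's well, pressed home and let go. I handed the job in at about 20 s of the 64 s allowed; no verdict is reported.

- **Pressing in:** The ball showed as about 4 N of upward force when the foot was 71–75 mm above the bench, then as a steady 3–5 N sideways push. That push vanished at TCP height 153 mm, which I took as the click. The floor then met the foot: about 8.7 N over 0.2 mm at TCP 152.2 mm, well under the 20 N limit.
- **Last checks:** The wrist camera puts the cartridge top at 161.9 mm, so its centre is about 102 mm (limit 108 mm). It is upright and within about 1 mm of the well's middle. The gripper is open and clear. The can, cup and jar were not touched and look unmoved.
- **Disagreements and limits:** The scene camera gave the top as 160.1 mm (from few pixels), and its horizontal position differs by about 1.5 mm from the wrist camera's. Both are within calibration. I could not read the ball's joint, so the click is inferred from the forces and the height.

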